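# Put the returned data loggers away

### The arm

A 7-joint arm with a two-finger parallel gripper is mounted at the origin on the work surface. World frame = base frame: x ahead of the robot, y to its left, z up, the work surface at z = 0. Lengths are in m, angles in rad, forces in N, time in s.
With the tool pointing down it reaches from about 0.4 to 0.85 m from the base axis. Payload 10.4 kg.
Tool frame: the origin (TCP) lies midway between the tips of the shut fingers; the grasp point (between the pads) lies 19 mm behind it (bot.pinch_z is the distance from the TCP to the grasp point, in m); z points along the fingers, y is the line along which they close (so a half turn about z gives the same grasp; the last joint's range is limited). The gripper opens to 85 mm and grips with 20 to 120 N. Pads are 22 mm wide; open, the fingers measure 114 mm over their backs; the gripper's body (76 mm by 85 mm) begins 54 mm behind the grasp point. The pads swing forward as they close: fully open they stand 13 mm farther back than shut.
Start: joints at [1.321, 0.332, -0.065, 1.46, 0.022, 1.35, -0.088], TCP at [0.141, -0.609, 0.231] pointing down, gripper open.
Joint ranges: [-2.6, 2.6], [-0.5, 2.12], [-1.47, 1.34], [0.16, 2.42], [-1.27, 4.41], [0.06, 2.06], [-2.6, 2.6]. Speed limits (rad/s): [2.22, 2.22, 2.79, 2.79, 3.14, 3.14, 3.14].

### API

Orientations are given as a unit quaternion [x, y, z, w].
In Python, from cell import telemetry, cams, bot gives the robot as it stands.
- The arm moves only by the tool jog_arm, never from a script. Its argument "series" is a list of rows, each a list of 5 numbers: the finger opening in m, from 0 to 0.0854, then the shift along the tool's x, y, z in m, then the turn about the tool's z in degrees. A call has 1 to 10 rows; each row is the pose to reach, as a shift and turn from the pose commanded when the call began, along the tool's axes at that moment; what a row does not reach only later rows make up. A row lasts 1/12 s, in which the tool goes at most 41.7 mm and 7.16 degrees, less where a joint would pass 70% of its speed; a pose out of reach is approached as far as the arm can. A call with a gripper value outside its range is refused whole. The fingers move at their own pace and stop on an object; the grip force is fixed at half the most. Time passes only in rows, so rows that repeat a pose let the fingers close. It gives the time, the measured TCP pose, the force, the opening and the grip force at its end, in the units of the state.
- telemetry.get_state(): the state, without advancing time (a new reading comes with each control period).
- cams.capture(name): name is "side" or "top"; returns the picture (480x640x3 uint8, red, green, blue); there is no depth.
- cams.camera_model(name): a dict with "intrinsics" (3x3 intrinsics, pixels), "dist" ([k1, k2, p1, p2, k3] as OpenCV has them; the pictures are not rectified), "cam_to_world" (4x4, takes a point from camera to world coordinates). Camera axes: x right, y down, z forward; pixel columns grow to the right and rows downward; lengths in m; the calibration is good to about 2 mm. A picture is of the moment at which its call begins. camera_model takes no time and is no camera call.
- bot.close_job(): hands the job in; it is judged then, once.
Trained networks look in the newest picture that a camera, given by its name, has taken for a name from the list of things; names that differ only in an ending like _2 or _b are one class to them, and where a whole thing is asked for, a point or a joint stands for the part that bears it (a point fixed in the world has none). Each returns a list of dicts, best first, with "confidence" (0 to 1); they miss things now and then, are a little off and sometimes report something else, mostly with a low value. They report only what shows in the picture. A call takes as long as a camera call.
- cams.search_frame(name, camera): "point" ([column, row] in pixels, amid what is visible of it).
The state is a dict: "clock": time; "joints": joint angles; "joint_velocities": joint speeds; "joint_efforts": joint torques, N m; "eef_pos": TCP position; "tool_rot": TCP orientation; "force": force on the tool from outside, world axes, zero at the start; "wrist_torque": the same for the moment, N m; "finger_gap": opening from 0.0 (shut) to 1.0 (fully open); "finger_force": force on a finger pad.
Only numpy, scipy, OpenCV 4.12 (cv2) and the standard library are available. Lean on these libraries where they do the work, as an engineer would, in place of code of your own. Each camera call takes 0.05 s, during which the arm holds its last target. There are 200 camera calls.

### The job

The temperature loggers are back from a validation run: open the drawer unit, pluck every white bar-shaped logger out of the carrying tray and lay them all flat in the drawer, side by side and pointing front to back, leaving the round canister in the tray and the stapler where it is, then shut the drawer fully. Also park the grey reader, flat, close in front of the binder's spine: centred on the spine, parallel to it and 20 to 50 mm away from it.

Things in the scene. Friction and masses are not known exactly. Their poses are not given: they have to be found in the camera images.
- logger0: data logger: white square bar with dark steel end caps, 90 x 24 x 24 mm, 70 g, origin at its centre, x along its length. 3 or 4 of the four are present; each starts lying along the tray's x in its own pocket, its upper 14 mm standing above the tray's top
- logger1: data logger: white square bar with dark steel end caps, 90 x 24 x 24 mm, 70 g, origin at its centre, x along its length. 3 or 4 of the four are present; each starts lying along the tray's x in its own pocket, its upper 14 mm standing above the tray's top
- logger2: data logger: white square bar with dark steel end caps, 90 x 24 x 24 mm, 70 g, origin at its centre, x along its length. 3 or 4 of the four are present; each starts lying along the tray's x in its own pocket, its upper 14 mm standing above the tray's top
- logger3: data logger: white square bar with dark steel end caps, 90 x 24 x 24 mm, 70 g, origin at its centre, x along its length. 3 or 4 of the four are present; each starts lying along the tray's x in its own pocket, its upper 14 mm standing above the tray's top
- tray: grey carrying tray, fixed, 230 x 172 x 18 mm, origin under its centre. Six pockets of 98 (x) x 32 (y) x 10 mm deep, floor 8 mm above the table, centred at x = -55 or 55 mm and y = -56, 0 or 56 mm in the tray's frame; any may be empty
- canister: small round aluminium desiccant canister, upright, diameter 28 mm, 26 mm high, origin under its centre; stands in one of the tray's pockets and stays there
- unit: beige desktop drawer unit, fixed, 280 (x) x 240 (y) x 85 mm high; origin under the middle of its front face (the body lies at x = 0 to 280 mm); the front with the one drawer faces its -x (towards the robot)
- unit_drawer (a joint): the drawer's travel in m: 0 = shut, 0.198 = fully out; it slides out along the unit's -x; takes about 1 to 3 N
- unit_drawer_handle (a point): centre of the drawer's steel bar handle: bar of 11 mm diameter and 120 mm length along the unit's y, carried 35 mm in front of the drawer front by two posts 102 mm apart, 47 mm above the table; the unit's top is 38 mm above it, the drawer front's top edge 27 mm above it
- drawer_floor (a point): middle of the front edge of the drawer's inner floor, just behind the drawer front (moves with the drawer, axes as the unit's). Inside, the drawer is 235 mm (x, from this point to the back) by 198 mm (y, 99 mm to either side) and 41 mm deep, open on top; the floor is 22 mm above the table. Drawn fully out, the part from x = 0 to about 190 mm is clear of the unit
- binder: white ring binder lying flat, fixed, 170 (x) x 210 (y) x 45 mm high, origin under its centre; its spine is its -x face (85 mm from the origin), 210 mm long along its y, towards the robot
- reader: grey hand-held logger reader, a flat box 120 (x) x 50 (y) x 30 mm high, 250 g, origin under its centre, lying on the table
- stapler: black stapler, 130 x 34 x 46 mm, origin under its centre; leave alone

How it is judged:
On the way, in this order (a step that is already met when the one before it is completed fails the run):
1. the drawer is pulled out by at least 150 mm (value of joint unit_drawer above 0.15 m), for 0.2 s.
2. every logger present lies flat on the floor of the drawer (not stacked), pointing front to back within 17 degrees, at rest, with the drawer still out by at least 120 mm (x of logger0 in the frame of drawer_floor between 0 and 0.235 m and y of logger0 in the frame of drawer_floor between -0.105 and 0.105 m and z of logger0 in the frame of drawer_floor between 0.006 and 0.018 m and angle between each of logger0, logger1, logger2, logger3's own x axis and vertical above 1.45 rad and angle between the x axis of each of logger0, logger1, logger2, logger3 and the x axis of unit, either way round below 0.3 rad and linear speed of each of logger0, logger1, logger2, logger3 below 0.02 m/s and x of logger1 in the frame of drawer_floor between 0 and 0.235 m and y of logger1 in the frame of drawer_floor between -0.105 and 0.105 m and z of logger1 in the frame of drawer_floor between 0.006 and 0.018 m and x of logger2 in the frame of drawer_floor between 0 and 0.235 m and y of logger2 in the frame of drawer_floor between -0.105 and 0.105 m and z of logger2 in the frame of drawer_floor between 0.006 and 0.018 m and x of logger3 in the frame of drawer_floor between 0 and 0.235 m and y of logger3 in the frame of drawer_floor between -0.105 and 0.105 m and z of logger3 in the frame of drawer_floor between 0.006 and 0.018 m and value of joint unit_drawer above 0.12 m), for 0.3 s.
3. the drawer is shut again to within 5 mm (value of joint unit_drawer below 0.005 m), for 0.2 s.
At the end, for the whole second after the job is handed in: Drawer shut to within 5 mm, every logger flat on its floor in one layer, front to back within 17 degrees; reader flat on the table before the binder's spine, gap 20 to 50 mm, centred on the spine within 15 mm, long side parallel to it within 8 degrees; all at rest (x of logger0 in the frame of drawer_floor between 0 and 0.235 m and y of logger0 in the frame of drawer_floor between -0.105 and 0.105 m and z of logger0 in the frame of drawer_floor between 0.006 and 0.018 m and angle between each of logger0, logger1, logger2, logger3's own x axis and vertical above 1.45 rad and angle between the x axis of each of logger0, logger1, logger2, logger3 and the x axis of unit, either way round below 0.3 rad and linear speed of each of logger0, logger1, logger2, logger3, reader below 0.02 m/s and x of logger1 in the frame of drawer_floor between 0 and 0.235 m and y of logger1 in the frame of drawer_floor between -0.105 and 0.105 m and z of logger1 in the frame of drawer_floor between 0.006 and 0.018 m and x of logger2 in the frame of drawer_floor between 0 and 0.235 m and y of logger2 in the frame of drawer_floor between -0.105 and 0.105 m and z of logger2 in the frame of drawer_floor between 0.006 and 0.018 m and x of logger3 in the frame of drawer_floor between 0 and 0.235 m and y of logger3 in the frame of drawer_floor between -0.105 and 0.105 m and z of logger3 in the frame of drawer_floor between 0.006 and 0.018 m and x of reader in the frame of binder between -0.16 and -0.13 m and y of reader in the frame of binder between -0.015 and 0.015 m and angle between the x axis of reader and the y axis of binder, either way round below 0.15 rad and height (world z) of reader below 0.006 m and angle between reader's own z axis and vertical below 0.1 rad and value of joint unit_drawer below 0.005 m); the robot touches nothing.
It fails at once if the canister is taken out of its pocket or shifted by more than 25 mm (distance of canister from where it was at the start of the episode above 0.025 m).
It fails at once if the stapler is shifted by more than 30 mm (distance of stapler from where it was at the start of the episode above 0.03 m).
Of logger0, logger1, logger2, logger3 only 3 to 4 are there at a start; the rules pass over those that are not, and their reading is None.
At some moment in a run one of reader may be knocked a few centimetres aside while the robot is not near it.
Once in a run the grip may slacken for a moment while it holds something.
It also fails if it takes over 208 s, if anything falls off the work surface, if the arm or the gripper's body presses on something with over 40 N, if the wrist force passes 120 N, or if a joint passes its speed limit or range.

## Working session

There is one attempt and no reset: what is moved stays moved. The work goes in short steps, Python scripts to look and compute and a tool call to move; the robot and the scene stay as the last step left them, time stands still between calls to the robot, and variables do not carry over. Pictures are saved under pics/ and viewed, at most 14 in all, crops included, and the job is handed in when it is done.

Besides the shell and the picture viewer there is one more tool, called after ">>>" by a JSON object that holds its "api" and its "payload", one argument or row to a line. jog_arm: Moves the arm, as the interface text tells. Its arguments: {"type":"object","properties":{"series":{"type":"array"}},"required":["series"]}

```bash
ls; mkdir -p pics; cat > h.py <<'E'
import numpy as np, cv2
from cell import telemetry, cams, bot
from scipy.spatial.transform import Rotation as R
def cap(n,f=None):
    im=cams.capture(n)
    if f: cv2.imwrite('pics/'+f,im[:,:,::-1])
    return im
def pix2w(n,pts,z):
    m=cams.camera_model(n);K=np.array(m['intrinsics']);T=np.array(m['cam_to_world'])
    u=cv2.undistortPoints(np.array(pts,float).reshape(-1,1,2),K,np.array(m['dist'])).reshape(-1,2)
    d=np.c_[u,np.ones(len(u))]@T[:3,:3].T;o=T[:3,3]
    return o+d*((z-o[2])/d[:,2])[:,None]
def w2pix(n,P):
    m=cams.camera_model(n);T=np.linalg.inv(np.array(m['cam_to_world']))
    r,_=cv2.Rodrigues(T[:3,:3])
    return cv2.projectPoints(np.array(P,float).reshape(-1,1,3),r,T[:3,3],np.array(m['intrinsics']),np.array(m['dist']))[0].reshape(-1,2)
def st():
    s=telemetry.get_state();Rm=R.from_quat(s['tool_rot']).as_matrix()
    return s,np.array(s['eef_pos']),Rm
E
python3 - <<'E'
from h import *
np.set_printoptions(precision=3,suppress=True)
s,p,Rm=st();print(p,Rm,s['clock'],s['finger_gap'])
for c in['top','side']:
    cap(c,c+'0.png');print(c,cams.camera_model(c)['cam_to_world'])
    for n in['logger0','tray','canister','unit','unit_drawer_handle','binder','reader','stapler']:
        r=cams.search_frame(n,c)
        print(n,[(np.round(x['point']),round(x['confidence'],2),pix2w(c,[x['point']],.03)[0][:2]) for x in r[:5]])
E
```

```text
pics
[ 0.14  -0.609  0.231] [[ 0.974  0.225 -0.   ]
 [ 0.225 -0.974  0.001]
 [-0.    -0.001 -1.   ]] 0.0 0.9979996569588026
top [[-0.021 -0.998  0.055  0.491]
 [-1.     0.021 -0.003  0.029]
 [ 0.002 -0.055 -0.999  1.207]
 [ 0.     0.     0.     1.   ]]
logger0 [(array([229., 293.]), 0.95, array([0.427, 0.251])), (array([231., 246.]), 0.81, array([0.538, 0.245])), (array([186., 243.]), 0.72, array([0.545, 0.349]))]
tray [(array([205., 270.]), 0.87, array([0.481, 0.305]))]
canister [(array([178., 287.]), 0.59, array([0.444, 0.368]))]
unit [(array([473., 147.]), 0.68, array([ 0.761, -0.332]))]
unit_drawer_handle [(array([466., 209.]), 0.66, array([ 0.614, -0.312])), (array([204., 272.]), 0.4, array([0.477, 0.308]))]
binder [(array([306., 165.]), 0.9, array([0.725, 0.065]))]
reader [(array([316., 271.]), 0.71, array([0.475, 0.045]))]
stapler [(array([212., 176.]), 0.7, array([0.703, 0.286]))]
side [[-0.856 -0.31   0.414  0.087]
 [-0.517  0.513 -0.685  0.848]
 [ 0.001 -0.801 -0.599  0.794]
 [ 0.     0.     0.     1.   ]]
logger0 [(array([275., 330.]), 0.87, array([0.534, 0.255])), (array([327., 361.]), 0.79, array([0.418, 0.269])), (array([235., 371.]), 0.74, array([0.535, 0.367]))]
tray [(array([284., 375.]), 0.78, array([0.463, 0.331]))]
canister [(array([288., 399.]), 0.58, array([0.429, 0.369]))]
unit [(array([330., 155.]), 0.7, array([ 0.763, -0.335])), (array([377., 172.]), 0.23, array([ 0.619, -0.318]))]
unit_drawer_handle [(array([379., 170.]), 0.7, array([ 0.62, -0.33]))]
binder [(array([253., 242.]), 0.93, array([0.714, 0.072]))]
reader [(array([359., 275.]), 0.76, array([0.474, 0.049])), (array([284., 375.]), 0.46, array([0.463, 0.331]))]
stapler [(array([190., 316.]), 0.61, array([0.683, 0.308]))]
```

View pics/top0.png

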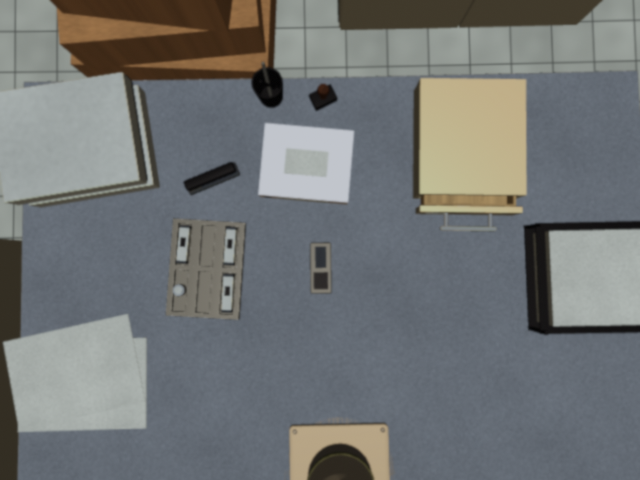

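View pics/side0.png

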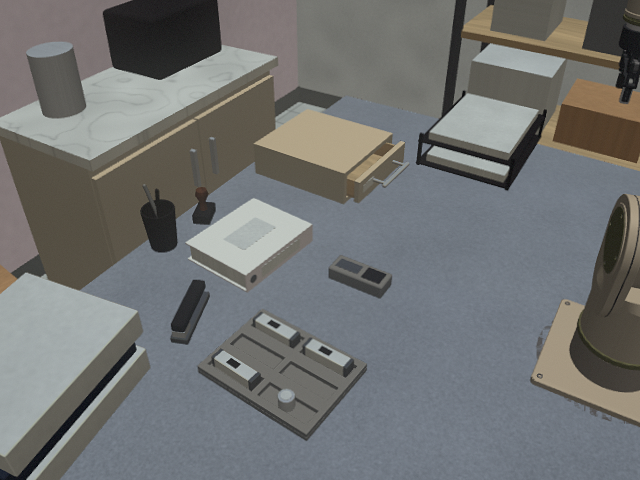

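```bash
cat > meas.py <<'E'
from h import *
np.set_printoptions(precision=4,suppress=True)
def rect(c,q,z):
    P=pix2w(c,q,z)[:,:2]; (cx,cy),wh,a=cv2.minAreaRect(P.astype(np.float32)); return np.array([cx,cy]),wh,a
def box(x,y,yaw,l,w,z,dx=0):
    c,s=np.cos(yaw),np.sin(yaw);q=np.array([[-l,-w],[l,-w],[l,w],[-l,w]])/2+[dx,0]
    return np.c_[q@np.array([[c,s],[-s,c]])+[x,y],np.full(4,z)]
E
python3 - <<'E'
from meas import *
print('tray',rect('top',[(172,219),(245,222),(239,319),(166,315)],.018))
print('binder',rect('top',[(264,123),(354,129),(349,202),(258,195)],.045))
print('unit',rect('top',[(419,79),(526,80),(526,195),(418,194)],.085))
print('handle',pix2w('top',[(442,228.5),(495,229)],.047))
print('reader',rect('top',[(309.5,242),(330,242),(331,292),(310,292)],.03))
im=cv2.imread('pics/top0.png')
g=cv2.cvtColor(im,cv2.COLOR_BGR2GRAY)
a=cv2.resize(im[205:330,155:340],None,fx=4.3,fy=4.3,interpolation=cv2.INTER_CUBIC)
cv2.imwrite('pics/c1.png',a)
b=cv2.resize(im[70:240,400:540],None,fx=3.5,fy=3.5,interpolation=cv2.INTER_CUBIC)
d=cv2.resize(im[110:215,250:365],None,fx=3.5,fy=3.5,interpolation=cv2.INTER_CUBIC)
o=np.zeros((600,800+100,3),np.uint8);o[:b.shape[0]-0,:b.shape[1]]=b[:600];o[:d.shape[0],492:492+d.shape[1]]=d
cv2.imwrite('pics/c2.png',o[:,:])
E
python3 -c "
import cv2;a=cv2.imread('pics/c2.png');cv2.imwrite('pics/c2.png',cv2.resize(a,(800,533)))"
```

```text
tray (array([0.4859, 0.3076]), (0.17343822121620178, 0.22937200963497162), 85.79425048828125)
binder (array([0.7291, 0.0636]), (0.21296140551567078, 0.17282803356647491), 84.76266479492188)
unit (array([ 0.7709, -0.3146]), (0.2428094744682312, 0.264703631401062), 87.80308532714844)
handle [[ 0.5667 -0.2487  0.047 ]
 [ 0.563  -0.3713  0.047 ]]
reader (array([0.4835, 0.0358]), (0.049130216240882874, 0.11766599118709564), 89.4686279296875)
```

View pics/c1.png

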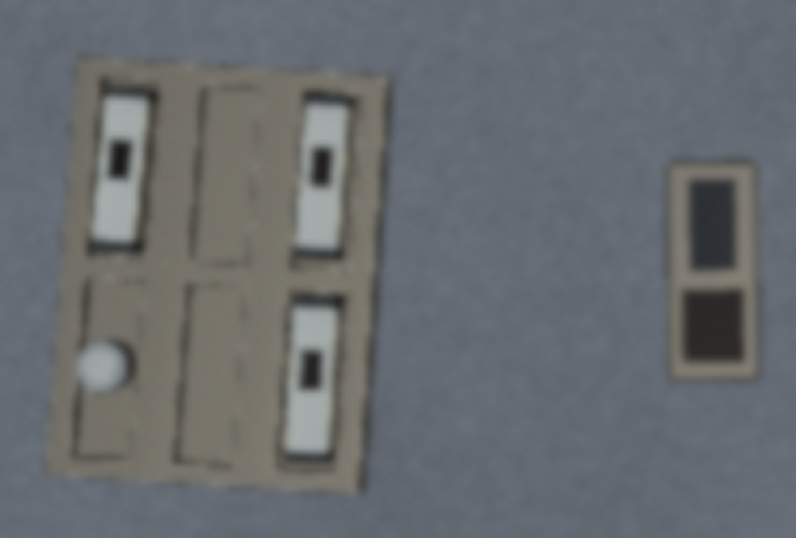

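View pics/c2.png

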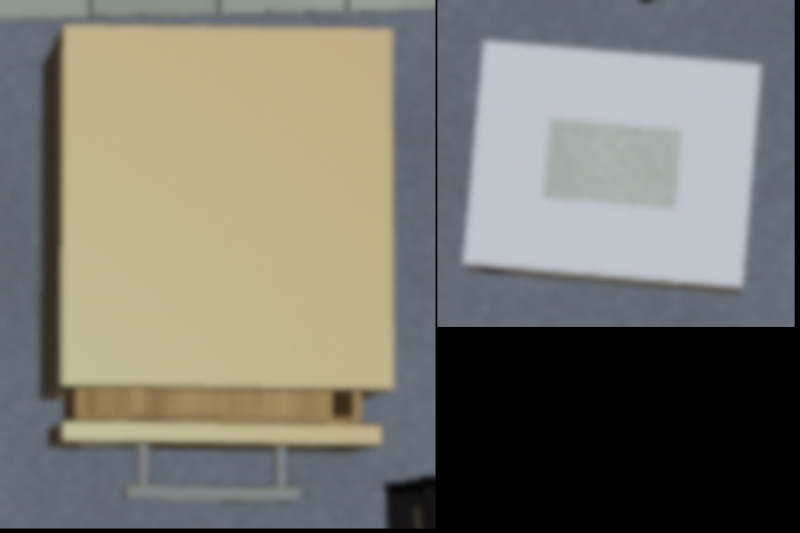

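The pictures show three loggers (top pixels ≈(183,244), (230,245), (228,293)) and the canister at (179,290). The drawer is slightly open, with its handle bar at (442–495, 229). The reader is at (320,267) and the binder corners are at (264,123)–(349,203). There is a dark square at the drawer's right side, which I'll check once it's open.

```bash
cat > go.py <<'E'
import sys
from h import *
def go(x,y,z,ang):
    "delta in tool axes to world xyz with tool y at world angle ang (deg)"
    s,p,Rm=st(); d=Rm.T@(np.array([x,y,z])-p)*1000
    cur=np.degrees(np.arctan2(Rm[1,1],Rm[0,1])); t=-((ang-cur+180)%360-180)
    print('d mm',d.round(1),'turn',round(t,1),'| now',p.round(4),'ang',round(cur,1),'gap',round(s['finger_gap'],3),'F',np.round(s['force'],1),'j7',round(s['joints'][6],2),'t',round(s['clock'],1))
if __name__=='__main__': go(*map(float,sys.argv[1:]))
E
python3 - <<'E'
from meas import *
f=lambda o,k,q:[(o[0]+u/k,o[1]+v/k) for u,v in q]
print('tray',rect('top',f((155,205),4.3,[(78,59),(392,75),(362,492),(47,474)]),.018))
print('reader',rect('top',f((155,205),4.3,[(668,162),(757,163),(759,380),(669,381)]),.03))
b=rect('top',[(264.7,122.9),(354.0,130.6),(348.3,202.6),(258.6,194.9)],.045);print('binder',b)
for n,q in dict(A=[(104,80),(156,91),(140,252),(88,247)],B=[(305,95),(357,98),(343,258),(291,256)],C=[(293,297),(344,300),(330,460),(281,456)]).items(): print(n,rect('top',f((155,205),4.3,q),.032))
q=f((155,205),4.3,[(104,94),(150,97),(136,245),(91,240), (307,100),(349,103),(340,249),(297,247), (293,304),(340,308),(331,456),(284,452)])
P=pix2w('top',q,.032)[:,:2].reshape(3,4,2);print(P.mean(1))
t=rect('top',f((155,205),4.3,[(78,59),(392,75),(362,492),(47,474)]),.018)
yaw=np.radians(t[2]-90);c,s_=np.cos(yaw),np.sin(yaw)
for a in[(.055,.056),(.055,-.056),(-.055,-.056),(-.055,.056)]: print(a,t[0]+[c*a[0]-s_*a[1],s_*a[0]+c*a[1]])
E
python3 go.py .565 -.31 .2 -2
```

```text
tray (array([0.4853, 0.3056]), (0.17360956966876984, 0.22942739725112915), 85.45372009277344)
reader (array([0.4809, 0.0343]), (0.0489642396569252, 0.11922929435968399), 89.1522216796875)
binder (array([0.7281, 0.0632]), (0.2114451676607132, 0.17066898941993713), 83.89105224609375)
A (array([0.5449, 0.3553]), (0.028795771300792694, 0.09172454476356506), 83.99174499511719)
B (array([0.5366, 0.2455]), (0.028435133397579193, 0.08861766755580902), 84.47096252441406)
C (array([0.4277, 0.2534]), (0.027743684127926826, 0.08660869300365448), 84.3916244506836)
[[0.5433 0.3563]
 [0.5379 0.2459]
 [0.4266 0.2531]]
(0.055, 0.056) [0.5446 0.357 ]
(0.055, -0.056) [0.5357 0.2454]
(-0.055, -0.056) [0.426  0.2541]
(-0.055, 0.056) [0.4349 0.3657]
d mm [ 480.8 -195.9   31.3] turn -75.0 | now [ 0.1406 -0.609   0.2314] ang -77.0 gap 1.003 F [ 0.7 -0.5  0.5] j7 -0.09 t 0.9
```

>>> {"api": "jog_arm", "payload": {
  "series": [
    [0.085,40,-16,0,-7],
    [0.085,0.08,-0.032,0.0,-14],
    [0.025,0.12,-0.05,0.005,-21],
    [0.025,0.16,-0.065,0.01,-28],
    [0.025,0.2,-0.08,0.01,-35],
    [0.025,0.24,-0.1,0.01,-42],
    [0.025,0.28,-0.115,0.01,-49],
    [0.025,0.32,-0.13,0.02,-56],
    [0.025,0.36,-0.146,0.02,-63],
    [0.025,0.4,-0.16,0.02,-70]
  ]
}}

```text
clock: 1.73
eef_pos: [0.4824, -0.3701, 0.2113]
tool_rot: [0.747, 0.665, -0.0, -0.0]
force: [-0.8, -0.4, 0.2]
finger_gap: 0.291
finger_force: 0.0
```

```bash
python3 go.py .565 -.31 .1 -2
```

```text
d mm [ 69.3  75.1 111.3] turn -4.7 | now [ 0.4824 -0.3701  0.2113] ang -6.7 gap 0.291 F [-0.8 -0.4  0.2] j7 0.36 t 1.7
```

The first row was written in mm by mistake. The per-row travel limit held it to about 40 mm in the intended direction, and the later rows were correct.

>>> {"api": "jog_arm", "payload": {
  "series": [
    [0.025,0.035,0.038,0.0,-2.5],
    [0.025,0.069,0.075,0.02,-4.7],
    [0.025,0.069,0.075,0.06,-4.7],
    [0.025,0.069,0.075,0.1,-4.7],
    [0.025,0.069,0.075,0.111,-4.7],
    [0.025,0.069,0.075,0.111,-4.7]
  ]
}}

```text
clock: 2.23
eef_pos: [0.5617, -0.3105, 0.095]
tool_rot: [0.721, 0.693, -0.001, -0.004]
force: [-0.6, -0.9, -0.2]
finger_gap: 0.295
finger_force: 0.0
```

```bash
python3 - <<'E'
from meas import *
im=cap('side');cv2.imwrite('pics/s1.png',cv2.resize(im[110:230,300:460],None,fx=5,fy=5,interpolation=cv2.INTER_CUBIC)[:,:,::-1])
E
python3 go.py .565 -.31 .028 -2
```

```text
d mm [ 1.6  2.3 70.5] turn -0.3 | now [ 0.5629 -0.3117  0.0985] ang -2.3 gap 0.29 F [-0.2  0.2  1.3] j7 0.23 t 2.3
```

View pics/s1.png

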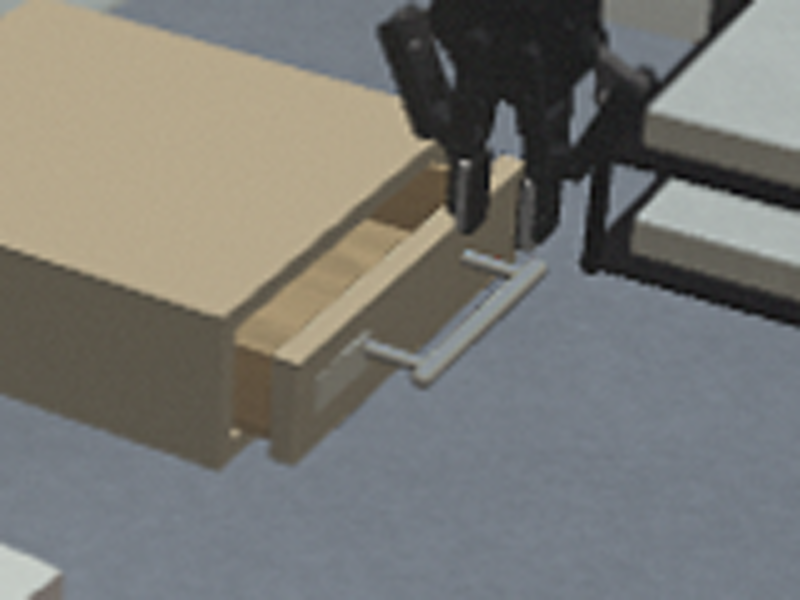

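The crop shows the fingers hovering above the bar, whose ends are at side pixels ≈(384,185.5) and (408,163). I'll cross-check the handle position with this view.

```bash
python3 - <<'E'
from meas import *
print(pix2w('side',[(384.3,185.3),(407.8,163)],.047))
E
```

```text
[[ 0.5668 -0.2478  0.047 ]
 [ 0.5625 -0.3721  0.047 ]]
```

>>> {"api": "jog_arm", "payload": {
  "series": [
    [0.025,0.0015,0.002,0.02,0],
    [0.025,0.0015,0.002,0.045,0],
    [0.025,0.0015,0.002,0.07,0],
    [0.025,0.0015,0.002,0.07,0],
    [0.0,0.0015,0.002,0.07,0],
    [0.0,0.0015,0.002,0.07,0],
    [0.0,0.0015,0.002,0.07,0],
    [0.0,0.0015,0.002,0.07,0]
  ]
}}

```text
clock: 2.95
eef_pos: [0.5672, -0.312, 0.0328]
tool_rot: [0.721, 0.693, 0.0, 0.002]
force: [-1.2, -1.0, 7.0]
finger_gap: 0.103
finger_force: 59.0
```

```bash
python3 go.py .405 -.3044 .028 -2
```

```text
d mm [   1.  -162.3    4.3] turn -0.3 | now [ 0.5672 -0.312   0.0328] ang -2.3 gap 0.103 F [-1.2 -1.   7. ] j7 0.2 t 3.0
```

>>> {"api": "jog_arm", "payload": {
  "series": [
    [0.0,0,-0.008,0,0],
    [0.0,0,-0.024,0,0],
    [0.0,0,-0.042,0,0],
    [0.0,0,-0.06,0,0],
    [0.0,0,-0.078,0,0],
    [0.0,0,-0.096,0,0],
    [0.0,0,-0.114,0,0],
    [0.0,0,-0.132,0,0],
    [0.0,0,-0.147,0,0],
    [0.0,0,-0.153,0,0]
  ]
}}

```text
clock: 3.78
eef_pos: [0.4128, -0.3067, 0.0327]
tool_rot: [0.722, 0.692, -0.0, 0.002]
force: [1.3, -4.3, 6.0]
finger_gap: 0.106
finger_force: 59.9
```

>>> {"api": "jog_arm", "payload": {
  "series": [
    [0.0,0,0,0,0],
    [0.0,0,0,0,0],
    [0.0,0,0,0,0],
    [0.025,0,0,0,0],
    [0.025,0,0,0,0],
    [0.025,0,0,0,0],
    [0.025,0,0,-0.035,0],
    [0.025,0,0,-0.075,0],
    [0.025,0,0,-0.115,0],
    [0.025,0,0,-0.15,0]
  ]
}}

```text
clock: 4.62
eef_pos: [0.4133, -0.3042, 0.1829]
tool_rot: [0.721, 0.693, 0.0, 0.0]
force: [0.3, -1.1, -0.4]
finger_gap: 0.293
finger_force: 0.0
```

```bash
python3 go.py .544 .356 .15 86; python3 go.py .544 .356 .15 -94; python3 -c "
from h import *
cap('top');r=cams.search_frame('unit_drawer_handle','top')
print([(x,pix2w('top',[x['point']],.047)) for x in r])
print(st()[0]['joints'])"
```

```text
d mm [664.8 104.5  32.9] turn -88.3 | now [ 0.4133 -0.3042  0.1829] ang -2.3 gap 0.293 F [ 0.3 -1.1 -0.4] j7 0.44 t 4.6
d mm [664.8 104.5  32.9] turn 91.7 | now [ 0.4133 -0.3042  0.1829] ang -2.3 gap 0.293 F [ 0.3 -1.1 -0.4] j7 0.44 t 4.6
[({'point': [466.2, 237.4], 'confidence': 0.92}, array([[ 0.54491001, -0.30399354,  0.047     ]]))]
[ 1.00967121  0.15388378 -0.50437413  1.79157146  0.08111185  1.20727615
  0.44221138]
```

>>> {"api": "jog_arm", "payload": {
  "series": [
    [0.04,0.035,0.005,0,-6],
    [0.04,0.075,0.01,0,-12],
    [0.04,0.115,0.016,0,-18],
    [0.04,0.155,0.022,0,-24],
    [0.04,0.195,0.03,0,-30],
    [0.04,0.235,0.036,0,-36],
    [0.04,0.275,0.042,0,-42],
    [0.04,0.315,0.049,0,-49],
    [0.04,0.355,0.056,0,-56],
    [0.04,0.395,0.062,0,-63]
  ]
}}

```text
clock: 5.55
eef_pos: [0.4909, 0.0894, 0.1804]
tool_rot: [0.25, 0.968, -0.0, 0.0]
force: [0.9, -0.2, -0.4]
finger_gap: 0.471
finger_force: 0.0
```

```bash
python3 go.py .5445 .356 .1 85.5
```

```text
d mm [ 82.3 259.2  80.3] turn -24.5 | now [0.4909 0.0894 0.1804] ang 61.0 gap 0.471 F [ 0.9 -0.2 -0.4] j7 0.67 t 5.5
```

>>> {"api": "jog_arm", "payload": {
  "series": [
    [0.04,0.012,0.037,0,-4],
    [0.04,0.024,0.075,0,-8],
    [0.04,0.036,0.112,0,-12],
    [0.04,0.048,0.15,0.0,-16],
    [0.04,0.06,0.188,0.02,-20],
    [0.04,0.072,0.226,0.04,-24.5],
    [0.04,0.0823,0.2592,0.06,-24.5],
    [0.04,0.0823,0.2592,0.08,-24.5],
    [0.04,0.0823,0.2592,0.08,-24.5],
    [0.04,0.0823,0.2592,0.08,-24.5]
  ]
}}

```text
clock: 6.38
eef_pos: [0.5451, 0.3535, 0.099]
tool_rot: [0.041, 0.999, -0.001, -0.001]
force: [-0.4, -0.1, 1.0]
finger_gap: 0.47
finger_force: 0.0
```

```bash
python3 go.py .5445 .356 .021 85.5; python3 - <<'E'
from h import *
im=cap('side');cap('top','t1.png')
o=cv2.resize(im[250:450,170:400],None,fx=3,fy=3)
cv2.imwrite('pics/s2.png',o[:,:,::-1])
E
```

```text
d mm [ 0.6  2.5 78. ] turn -0.2 | now [0.5451 0.3535 0.099 ] ang 85.3 gap 0.47 F [-0.4 -0.1  1. ] j7 0.5 t 6.4
```

View pics/s2.png

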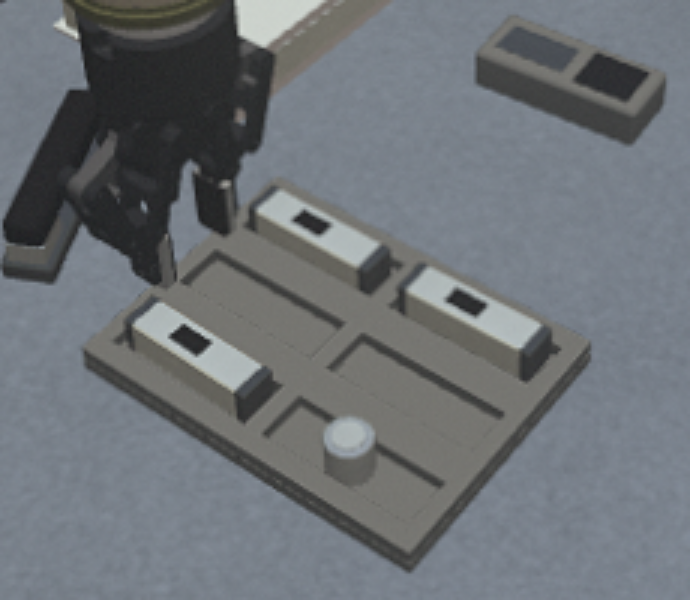

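View pics/t1.png

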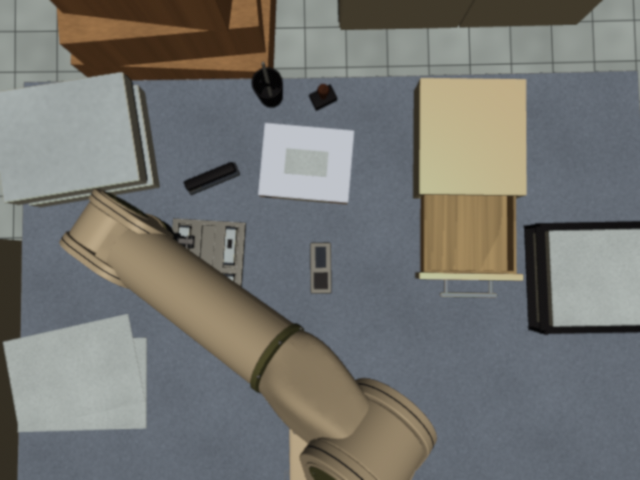

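The drawer is open and empty. The fingers straddle logger A, with nothing else near them. Next I descend and grip.

>>> {"api": "jog_arm", "payload": {
  "series": [
    [0.04,0.0005,0.0025,0.03,0],
    [0.04,0.0005,0.0025,0.06,0],
    [0.04,0.0005,0.0025,0.08,0],
    [0.04,0.0005,0.0025,0.08,0],
    [0.015,0.0005,0.0025,0.08,0],
    [0.015,0.0005,0.0025,0.08,0],
    [0.015,0.0005,0.0025,0.08,0],
    [0.015,0.0005,0.0025,0.08,0]
  ]
}}

```text
clock: 7.15
eef_pos: [0.547, 0.3566, 0.0227]
tool_rot: [0.042, 0.999, 0.0, 0.001]
force: [-0.8, -1.9, 8.8]
finger_gap: 0.259
finger_force: 60.9
```

>>> {"api": "jog_arm", "payload": {
  "series": [
    [0.0,0,0,0,0],
    [0.0,0,0,0,0],
    [0.0,0,0,-0.015,0],
    [0.0,0,0,-0.04,0],
    [0.0,0,0,-0.08,0],
    [0.0,0,0,-0.1,0],
    [0.0,0,0,-0.1,0]
  ]
}}

```text
clock: 7.73
eef_pos: [0.5476, 0.3586, 0.1276]
tool_rot: [0.042, 0.999, 0.003, 0.003]
force: [0.7, 0.7, -0.6]
finger_gap: 0.259
finger_force: 59.9
```

```bash
python3 - <<'E'
from h import *
cap('side')
print(cams.search_frame('logger0','side'))
s=st()[0];print(s['joints'])
# drawer floor front edge: handle bar at ~(.4125,-.3055); front outer 35mm behind, + thickness
a=np.radians(-2);ux=np.array([np.cos(a),np.sin(a)]);uy=np.array([-ux[1],ux[0]])
print(pix2w('top',[(420,273),(521,275),(418,279.5),(522,280)],.074))
print(pix2w('top',[(424,272),(515,274)],.063))
h=np.array([.413,-.305])
for y in(.06,0,-.06): print(y,h+ux*.15+uy*y)
E
python3 go.py .555 -.25 .15 88
```

```text
[{'point': [239.0, 332.1], 'confidence': 0.8}, {'point': [329.9, 357.8], 'confidence': 0.73}, {'point': [275.2, 330.8], 'confidence': 0.68}, {'point': [405.7, 178.0], 'confidence': 0.2}]
[-0.00971233  0.64216558 -0.91723538  1.47664123  0.5209914   1.27723912
  0.50615159]
[[ 0.46541633 -0.1892654   0.074     ]
 [ 0.45636741 -0.41606641  0.074     ]
 [ 0.45089847 -0.18429383  0.074     ]
 [ 0.44511316 -0.41781466  0.074     ]]
[[ 0.46725556 -0.20056312  0.063     ]
 [ 0.45856696 -0.40691987  0.063     ]]
0.06 [ 0.56500259 -0.25027147]
0 [ 0.56290862 -0.31023492]
-0.06 [ 0.56081465 -0.37019837]
d mm [ -59.5 -603.8  -28.2] turn -2.8 | now [0.5464 0.3567 0.1224] ang 85.2 gap 0.256 F [ 0.2  0.4 -0.6] j7 0.51 t 7.8
```

>>> {"api": "jog_arm", "payload": {
  "series": [
    [0.0,-0.003,-0.03,-0.01,0],
    [0.0,-0.008,-0.07,-0.02,0],
    [0.0,-0.012,-0.11,-0.02,0],
    [0.0,-0.016,-0.15,-0.02,0],
    [0.0,-0.021,-0.19,-0.02,-0.5],
    [0.0,-0.026,-0.23,-0.02,-1],
    [0.0,-0.03,-0.27,-0.02,-1],
    [0.0,-0.035,-0.31,-0.02,-1.5],
    [0.0,-0.04,-0.35,-0.02,-2],
    [0.0,-0.045,-0.39,-0.02,-2.8]
  ]
}}

```text
clock: 8.67
eef_pos: [0.5571, -0.0383, 0.1398]
tool_rot: [0.017, 1.0, -0.0, -0.001]
force: [1.6, 0.4, -0.9]
finger_gap: 0.259
finger_force: 59.9
```

```bash
python3 go.py .564 -.249 .1 88
```

```text
d mm [ -14.3 -210.3   39.9] turn 0.0 | now [ 0.5571 -0.0383  0.1398] ang 88.0 gap 0.259 F [ 1.6  0.4 -0.9] j7 1.26 t 8.7
```

>>> {"api": "jog_arm", "payload": {
  "series": [
    [0.0,-0.003,-0.038,0,0],
    [0.0,-0.005,-0.076,0,0],
    [0.0,-0.008,-0.114,0,0],
    [0.0,-0.011,-0.152,0,0],
    [0.0,-0.014,-0.19,0,0],
    [0.0,-0.014,-0.21,0.0,0],
    [0.0,-0.014,-0.21,0.02,0],
    [0.0,-0.014,-0.21,0.04,0],
    [0.0,-0.014,-0.21,0.04,0],
    [0.0,-0.014,-0.21,0.04,0]
  ]
}}

```text
clock: 9.5
eef_pos: [0.5637, -0.2459, 0.0993]
tool_rot: [0.017, 1.0, 0.001, -0.001]
force: [-0.0, -0.2, 0.1]
finger_gap: 0.258
finger_force: 59.8
```

```bash
python3 go.py .564 -.249 .038 88;  python3 - <<'E'
from h import *
im=cap('side')
o=cv2.resize(im[110:230,290:460],None,fx=4,fy=4)
cv2.imwrite('pics/s3.png',o[:,:,::-1])
E
```

```text
d mm [-0.6 -3.2 61.3] turn 0.0 | now [ 0.5637 -0.2459  0.0993] ang 88.0 gap 0.258 F [-0.  -0.2  0.1] j7 1.57 t 9.5
```

View pics/s3.png

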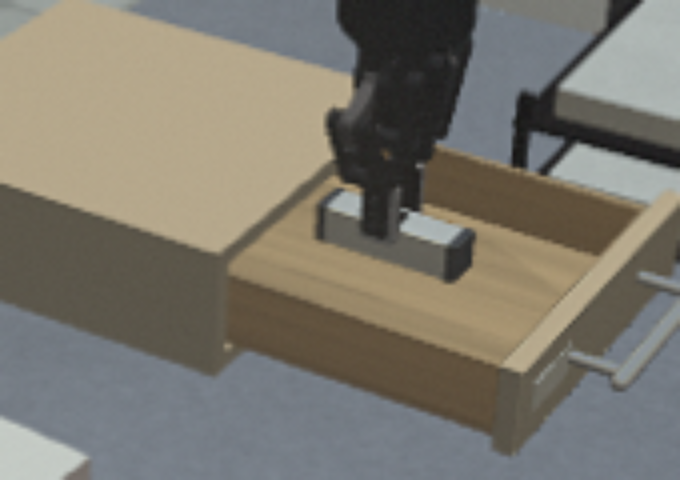

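The logger is level and aligned with the drawer, at about (395,235) in the crop. Lowering it now.

>>> {"api": "jog_arm", "payload": {
  "series": [
    [0.0,0,-0.003,0.03,0],
    [0.0,0,-0.003,0.048,0],
    [0.0,0,-0.003,0.056,0],
    [0.0,0,-0.003,0.061,0],
    [0.0,0,-0.003,0.061,0],
    [0.0,0,-0.003,0.061,0]
  ]
}}

```text
clock: 10.05
eef_pos: [0.5655, -0.2493, 0.0408]
tool_rot: [0.017, 1.0, -0.0, 0.001]
force: [0.6, -0.9, 0.3]
finger_gap: 0.257
finger_force: 59.8
```

>>> {"api": "jog_arm", "payload": {
  "series": [
    [0.04,0,0,0,0],
    [0.04,0,0,0,0],
    [0.04,0,0,0,0],
    [0.04,0,0,-0.02,0],
    [0.04,0,0,-0.05,0],
    [0.04,0,0,-0.09,0],
    [0.04,0,0,-0.1,0]
  ]
}}

```text
clock: 10.63
eef_pos: [0.5672, -0.2496, 0.1458]
tool_rot: [0.017, 1.0, -0.001, 0.003]
force: [1.2, -0.0, 1.0]
finger_gap: 0.468
finger_force: 0.0
```

```bash
python3 go.py .537 .2455 .13 85.5; python3 -c "
from h import *
for c in ('top','side'):
    cap(c);print([(np.round(x['point']),x['confidence'],pix2w(c,[x['point']],.046)) for x in cams.search_frame('logger0',c)])"
```

```text
d mm [ 47.5 493.8  14.2] turn 2.5 | now [ 0.5672 -0.2496  0.1458] ang 88.0 gap 0.468 F [ 1.2 -0.   1. ] j7 1.6 t 10.6
[(array([228., 295.]), 0.73, array([[0.42282296, 0.24928835, 0.046     ]])), (array([229., 244.]), 0.7, array([[0.54061435, 0.24603355, 0.046     ]])), (array([443., 238.]), 0.5, array([[ 0.54512907, -0.25124274,  0.046     ]]))]
[(array([330., 357.]), 0.85, array([[0.41059944, 0.27231858, 0.046     ]])), (array([385., 185.]), 0.76, array([[ 0.56624273, -0.24996506,  0.046     ]])), (array([278., 328.]), 0.76, array([[0.52109059, 0.26309746, 0.046     ]]))]
```

Logger A is placed. Moving to B.

>>> {"api": "jog_arm", "payload": {
  "series": [
    [0.04,0.004,0.038,0,0],
    [0.04,0.008,0.078,0,0],
    [0.04,0.012,0.118,0,0],
    [0.04,0.015,0.158,0,0],
    [0.04,0.019,0.198,0,1],
    [0.04,0.023,0.238,0,1],
    [0.04,0.027,0.278,0,2],
    [0.04,0.031,0.318,0,2],
    [0.04,0.035,0.358,0,2.5],
    [0.04,0.039,0.398,0,2.5]
  ]
}}

```text
clock: 11.67
eef_pos: [0.5385, 0.1511, 0.1382]
tool_rot: [0.04, 0.999, -0.0, -0.001]
force: [0.7, -0.2, 0.2]
finger_gap: 0.464
finger_force: 0.0
```

```bash
python3 go.py .537 .2455 .09 85.5
```

```text
d mm [ 8.9 94.1 48.2] turn -0.1 | now [0.5385 0.1511 0.1382] ang 85.4 gap 0.464 F [ 0.7 -0.2  0.2] j7 0.85 t 11.7
```

>>> {"api": "jog_arm", "payload": {
  "series": [
    [0.04,0.003,0.037,0,0],
    [0.04,0.006,0.075,0.01,0],
    [0.04,0.009,0.094,0.03,0],
    [0.04,0.009,0.094,0.048,0],
    [0.04,0.009,0.094,0.048,0],
    [0.04,0.009,0.094,0.048,0]
  ]
}}

```text
clock: 12.17
eef_pos: [0.5371, 0.2433, 0.0899]
tool_rot: [0.039, 0.999, -0.001, -0.002]
force: [0.7, -0.5, -0.0]
finger_gap: 0.466
finger_force: 0.0
```

```bash
python3 go.py .537 .2455 .019 85.5
```

```text
d mm [ 0.   2.3 70.9] turn 0.0 | now [0.5371 0.2433 0.0899] ang 85.5 gap 0.466 F [ 0.7 -0.5 -0. ] j7 0.65 t 12.2
```

>>> {"api": "jog_arm", "payload": {
  "series": [
    [0.04,0,0.0015,0.03,0],
    [0.04,0,0.0015,0.055,0],
    [0.04,0,0.0015,0.069,0],
    [0.04,0,0.0015,0.069,0],
    [0.0,0,0.0015,0.069,0],
    [0.0,0,0.0015,0.069,0],
    [0.0,0,0.0015,0.069,0],
    [0.0,0,0.0015,0.069,0],
    [0.0,0,0.0015,0.069,0],
    [0.0,0,0.0015,0.069,0]
  ]
}}

```text
clock: 13.0
eef_pos: [0.539, 0.2459, 0.024]
tool_rot: [0.039, 0.999, 0.0, 0.001]
force: [-0.4, -0.9, 8.6]
finger_gap: 0.261
finger_force: 60.5
```

>>> {"api": "jog_arm", "payload": {
  "series": [
    [0.0,0,0,-0.015,0],
    [0.0,0,0,-0.04,0],
    [0.0,0,0,-0.08,0],
    [0.0,0,0,-0.115,0],
    [0.0,0,-0.03,-0.12,0],
    [0.0,0,-0.065,-0.12,0],
    [0.0,0,-0.105,-0.12,0]
  ]
}}

```text
clock: 13.58
eef_pos: [0.5298, 0.1418, 0.1446]
tool_rot: [0.038, 0.999, 0.0, 0.001]
force: [0.8, -1.0, -0.5]
finger_gap: 0.258
finger_force: 59.6
```

```bash
python3 go.py .564 -.309 .14 88
```

```text
d mm [ -68.  -446.9    4.3] turn -2.3 | now [0.5298 0.1418 0.1446] ang 85.7 gap 0.258 F [ 0.8 -1.  -0.5] j7 0.88 t 13.6
```

>>> {"api": "jog_arm", "payload": {
  "series": [
    [0.0,-0.006,-0.04,0,0],
    [0.0,-0.012,-0.08,0,0],
    [0.0,-0.018,-0.12,0,0],
    [0.0,-0.024,-0.16,0,0],
    [0.0,-0.03,-0.2,0,-1],
    [0.0,-0.036,-0.24,0,-1],
    [0.0,-0.042,-0.28,0,-2],
    [0.0,-0.048,-0.32,0,-2],
    [0.0,-0.054,-0.36,0,-2],
    [0.0,-0.06,-0.4,0,-2.3]
  ]
}}

```text
clock: 14.42
eef_pos: [0.5582, -0.2645, 0.144]
tool_rot: [0.019, 1.0, -0.0, 0.001]
force: [2.0, -0.2, -0.2]
finger_gap: 0.258
finger_force: 59.6
```

```bash
python3 go.py .564 -.309 .08 88
```

```text
d mm [ -7.5 -44.2  64. ] turn -0.2 | now [ 0.5582 -0.2645  0.144 ] ang 87.8 gap 0.258 F [ 2.  -0.2 -0.2] j7 1.62 t 14.4
```

>>> {"api": "jog_arm", "payload": {
  "series": [
    [0.0,-0.007,-0.035,0,0],
    [0.0,-0.0075,-0.044,0.015,0],
    [0.0,-0.0075,-0.044,0.04,0],
    [0.0,-0.0075,-0.044,0.064,0],
    [0.0,-0.0075,-0.044,0.064,0],
    [0.0,-0.0075,-0.044,0.064,0],
    [0.0,-0.0075,-0.044,0.064,0]
  ]
}}

```text
clock: 15.0
eef_pos: [0.565, -0.3066, 0.0806]
tool_rot: [0.019, 1.0, -0.0, 0.001]
force: [0.3, 0.2, -0.8]
finger_gap: 0.255
finger_force: 59.6
```

```bash
python3 go.py .564 -.309 .0395 88
```

```text
d mm [ 1.  -2.5 41.1] turn -0.2 | now [ 0.565  -0.3066  0.0806] ang 87.8 gap 0.255 F [ 0.3  0.2 -0.8] j7 1.65 t 15.0
```

>>> {"api": "jog_arm", "payload": {
  "series": [
    [0.0,0,-0.002,0.02,0],
    [0.0,0,-0.002,0.033,0],
    [0.0,0,-0.002,0.04,0],
    [0.0,0,-0.002,0.041,0],
    [0.0,0,-0.002,0.041,0],
    [0.0,0,-0.002,0.041,0],
    [0.04,0,-0.002,0.041,0],
    [0.04,0,-0.002,0.041,0],
    [0.04,0,-0.002,0.041,0],
    [0.04,0,-0.002,0.041,0]
  ]
}}

```text
clock: 15.83
eef_pos: [0.564, -0.3089, 0.0376]
tool_rot: [0.019, 1.0, -0.0, 0.0]
force: [-0.2, 0.1, -0.4]
finger_gap: 0.466
finger_force: 0.0
```

>>> {"api": "jog_arm", "payload": {
  "series": [
    [0.04,0,0,-0.02,0],
    [0.04,0,0,-0.05,0],
    [0.04,0,0,-0.09,0],
    [0.04,0,0.02,-0.1,0],
    [0.04,0,0.06,-0.1,0],
    [0.04,0,0.1,-0.1,0],
    [0.04,0,0.14,-0.1,0],
    [0.04,0,0.18,-0.1,0],
    [0.04,0,0.22,-0.1,0]
  ]
}}

```text
clock: 16.58
eef_pos: [0.5722, -0.0871, 0.1378]
tool_rot: [0.019, 1.0, -0.0, 0.0]
force: [1.7, -0.0, 0.2]
finger_gap: 0.468
finger_force: 0.0
```

```bash
python3 go.py .427 .2535 .13 85.5; python3 -c "
from h import *
for c in ('side',):
    cap(c);print([(np.round(x['point']),x['confidence'],pix2w(c,[x['point']],.046)) for x in cams.search_frame('logger0',c)])"
```

```text
d mm [158.3 334.7   7.5] turn 2.3 | now [ 0.5722 -0.0871  0.1378] ang 87.8 gap 0.468 F [ 1.7 -0.   0.2] j7 1.33 t 16.6
[(array([329., 357.]), 0.8, array([[0.4125987 , 0.27377809, 0.046     ]])), (array([396., 180.]), 0.72, array([[ 0.55579087, -0.28664842,  0.046     ]])), (array([387., 187.]), 0.59, array([[ 0.55781509, -0.24436479,  0.046     ]]))]
```

>>> {"api": "jog_arm", "payload": {
  "series": [
    [0.04,0.016,0.033,0,0],
    [0.04,0.032,0.067,0,0],
    [0.04,0.048,0.1,0,0],
    [0.04,0.064,0.134,0,1],
    [0.04,0.08,0.168,0,1],
    [0.04,0.096,0.202,0,2],
    [0.04,0.112,0.236,0,2.3],
    [0.04,0.128,0.27,0,2.3],
    [0.04,0.144,0.304,0,2.3],
    [0.04,0.1583,0.3347,0.0,2.3]
  ]
}}

```text
clock: 17.52
eef_pos: [0.426, 0.2534, 0.1378]
tool_rot: [0.039, 0.999, -0.0, 0.001]
force: [1.7, 0.3, 1.3]
finger_gap: 0.468
finger_force: 0.0
```

>>> {"api": "jog_arm", "payload": {
  "series": [
    [0.04,0,0,0.02,0],
    [0.04,0,0,0.045,0],
    [0.04,0,0,0.045,0],
    [0.04,0,0,0.045,0]
  ]
}}

```text
clock: 17.85
eef_pos: [0.4265, 0.2513, 0.0921]
tool_rot: [0.039, 0.999, -0.0, -0.001]
force: [1.0, 0.2, 0.4]
finger_gap: 0.466
finger_force: 0.0
```

```bash
python3 go.py .427 .2535 .019 85.5
```

```text
d mm [-0.5  2.3 73.1] turn 0.0 | now [0.4265 0.2513 0.0921] ang 85.5 gap 0.466 F [1.  0.2 0.4] j7 0.59 t 17.9
```

>>> {"api": "jog_arm", "payload": {
  "series": [
    [0.04,0,0.002,0.03,0],
    [0.04,0,0.002,0.055,0],
    [0.04,0,0.002,0.071,0],
    [0.04,0,0.002,0.071,0],
    [0.0,0,0.002,0.071,0],
    [0.0,0,0.002,0.071,0],
    [0.0,0,0.002,0.071,0],
    [0.0,0,0.002,0.071,0],
    [0.0,0,0.002,0.071,0],
    [0.0,0,0.002,0.071,0]
  ]
}}

```text
clock: 18.68
eef_pos: [0.4285, 0.254, 0.0233]
tool_rot: [0.04, 0.999, 0.0, 0.001]
force: [-1.9, -1.7, 8.5]
finger_gap: 0.255
finger_force: 59.8
```

>>> {"api": "jog_arm", "payload": {
  "series": [
    [0.0,0,0,-0.015,0],
    [0.0,0,0,-0.04,0],
    [0.0,0,0,-0.08,0],
    [0.0,0,0,-0.115,0],
    [0.0,-0.006,-0.03,-0.12,0],
    [0.0,-0.014,-0.065,-0.12,0],
    [0.0,-0.024,-0.105,-0.12,0],
    [0.0,-0.034,-0.145,-0.12,0],
    [0.0,-0.044,-0.185,-0.12,0],
    [0.0,-0.053,-0.223,-0.12,0]
  ]
}}

```text
clock: 19.52
eef_pos: [0.463, 0.0247, 0.1426]
tool_rot: [0.04, 0.999, -0.001, 0.001]
force: [1.1, -0.1, -0.6]
finger_gap: 0.255
finger_force: 59.0
```

```bash
python3 go.py .563 -.369 .14 88
```

```text
d mm [-130.8 -384.5    3.4] turn -2.5 | now [0.463  0.0247 0.1426] ang 85.5 gap 0.255 F [ 1.1 -0.1 -0.6] j7 1.22 t 19.5
```

>>> {"api": "jog_arm", "payload": {
  "series": [
    [0.0,-0.013,-0.038,0,0],
    [0.0,-0.026,-0.076,0,0],
    [0.0,-0.039,-0.114,0,0],
    [0.0,-0.052,-0.152,0,0],
    [0.0,-0.065,-0.19,0,-1],
    [0.0,-0.078,-0.228,0,-2],
    [0.0,-0.091,-0.266,0,-2.5],
    [0.0,-0.104,-0.304,0,-2.5],
    [0.0,-0.117,-0.342,0,-2.5],
    [0.0,-0.13,-0.384,0,-2.5]
  ]
}}

```text
clock: 20.35
eef_pos: [0.562, -0.3657, 0.1427]
tool_rot: [0.018, 1.0, -0.0, 0.001]
force: [1.6, -0.5, 0.1]
finger_gap: 0.256
finger_force: 59.0
```

>>> {"api": "jog_arm", "payload": {
  "series": [
    [0.0,0,0,0,0],
    [0.0,0,0,0.02,0],
    [0.0,0,0,0.045,0],
    [0.0,0,0,0.06,0],
    [0.0,0,0,0.06,0],
    [0.0,0,0,0.06,0]
  ]
}}

```text
clock: 20.85
eef_pos: [0.5613, -0.3636, 0.0818]
tool_rot: [0.017, 1.0, 0.0, -0.0]
force: [-0.1, 0.9, -1.2]
finger_gap: 0.259
finger_force: 59.0
```

```bash
python3 go.py .563 -.369 .0395 88
```

```text
d mm [-1.9 -5.4 42.3] turn -0.0 | now [ 0.5613 -0.3636  0.0818] ang 88.0 gap 0.259 F [-0.1  0.9 -1.2] j7 1.75 t 20.9
```

>>> {"api": "jog_arm", "payload": {
  "series": [
    [0.0,0,-0.004,0.02,0],
    [0.0,0,-0.004,0.034,0],
    [0.0,0,-0.004,0.04,0],
    [0.0,0,-0.004,0.042,0],
    [0.0,0,-0.004,0.042,0],
    [0.0,0,-0.004,0.042,0],
    [0.04,0,-0.004,0.042,0],
    [0.04,0,-0.004,0.042,0],
    [0.04,0,-0.004,0.042,0],
    [0.04,0,-0.004,0.042,0]
  ]
}}

```text
clock: 21.68
eef_pos: [0.5616, -0.3678, 0.0399]
tool_rot: [0.017, 1.0, -0.0, 0.0]
force: [0.1, 0.0, 0.4]
finger_gap: 0.471
finger_force: 0.0
```

>>> {"api": "jog_arm", "payload": {
  "series": [
    [0.04,0,0,-0.02,0],
    [0.04,0,0,-0.05,0],
    [0.04,0,0,-0.09,0],
    [0.04,0,0.01,-0.12,0],
    [0.04,0.02,0.03,-0.12,0],
    [0.04,0.06,0.05,-0.12,0],
    [0.04,0.1,0.06,-0.12,0],
    [0.04,0.14,0.06,-0.12,0],
    [0.04,0.18,0.06,-0.12,0]
  ]
}}

```text
clock: 22.43
eef_pos: [0.382, -0.3002, 0.159]
tool_rot: [0.017, 1.0, -0.0, -0.0]
force: [-0.3, -0.9, 1.1]
finger_gap: 0.47
finger_force: 0.0
```

```bash
python3 go.py .413 -.305 .15 -2; python3 -c "
from h import *
im=cap('side');print([(np.round(x['point']),x['confidence'],pix2w('side',[x['point']],.046)) for x in cams.search_frame('logger0','side')])
o=cv2.resize(im[110:240,290:470],None,fx=4,fy=4);cv2.imwrite('pics/s4.png',o[:,:,::-1])"
```

```text
d mm [-31.1  -3.7   9. ] turn 90.1 | now [ 0.382  -0.3002  0.159 ] ang 88.1 gap 0.47 F [-0.3 -0.9  1.1] j7 2.0 t 22.4
[(array([396., 177.]), 0.74, array([[ 0.5586419 , -0.29610593,  0.046     ]])), (array([386., 188.]), 0.7, array([[ 0.55872062, -0.23823037,  0.046     ]])), (array([189., 311.]), 0.7, array([[0.67994974, 0.31071652, 0.046     ]])), (array([409., 169.]), 0.59, array([[ 0.54872987, -0.34941803,  0.046     ]]))]
```

View pics/s4.png

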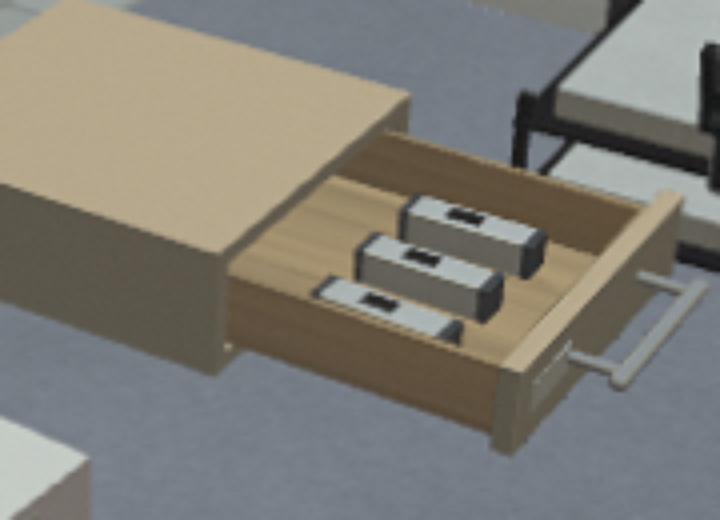

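All three loggers lie flat and parallel in the drawer, at crop pixels ≈(472,232), (430,275) and (388,312). Next I'll shut it by pushing the bar with closed fingers.

>>> {"api": "jog_arm", "payload": {
  "series": [
    [0.0,0.002,-0.004,0.03,0],
    [0.0,0.002,-0.004,0.06,0],
    [0.0,0.002,-0.004,0.09,0],
    [0.0,0.002,-0.004,0.12,0],
    [0.0,0.002,-0.004,0.127,0],
    [0.0,0.002,-0.004,0.127,0],
    [0.0,0.002,-0.004,0.127,0]
  ]
}}

```text
clock: 23.12
eef_pos: [0.3823, -0.3054, 0.0336]
tool_rot: [0.017, 1.0, -0.0, 0.0]
force: [-0.3, -0.0, 0.8]
finger_gap: 0.002
finger_force: 0.0
```

>>> {"api": "jog_arm", "payload": {
  "series": [
    [0.0,-0.005,0,0,0],
    [0.0,-0.011,0,0,0],
    [0.0,-0.016,0,0,0],
    [0.0,-0.02,0,0,0],
    [0.0,-0.025,0,0,0],
    [0.0,-0.032,0,0,0],
    [0.0,-0.042,0,0,0],
    [0.0,-0.054,0,0,0],
    [0.0,-0.066,0,0,0],
    [0.0,-0.078,0,0,0]
  ]
}}

```text
clock: 23.95
eef_pos: [0.4606, -0.3083, 0.0324]
tool_rot: [0.018, 1.0, -0.0, -0.0]
force: [-1.7, -1.8, 0.7]
finger_gap: -0.001
finger_force: 0.8
```

>>> {"api": "jog_arm", "payload": {
  "series": [
    [0.0,-0.012,0,0,0],
    [0.0,-0.024,0,0,0],
    [0.0,-0.036,0,0,0],
    [0.0,-0.048,0,0,0],
    [0.0,-0.06,0,0,0],
    [0.0,-0.072,0,0,0],
    [0.0,-0.084,0,0,0],
    [0.0,-0.094,0,0,0],
    [0.0,-0.1,0,0,0],
    [0.0,-0.105,0,0,0]
  ]
}}

```text
clock: 24.78
eef_pos: [0.5654, -0.3113, 0.0322]
tool_rot: [0.017, 1.0, 0.0, -0.0]
force: [-0.3, 0.7, 1.2]
finger_gap: -0.001
finger_force: 0.6
```

```bash
python3 go.py .588 -.311 .033 88; python3 -c "
from h import *
im=cap('side');o=cv2.resize(im[110:240,290:470],None,fx=4,fy=4);cv2.imwrite('pics/s5.png',o[:,:,::-1])"
```

```text
d mm [-22.6   1.   -0.8] turn 0.0 | now [ 0.5654 -0.3113  0.0322] ang 88.0 gap -0.001 F [-0.3  0.7  1.2] j7 1.65 t 24.8
```

View pics/s5.png

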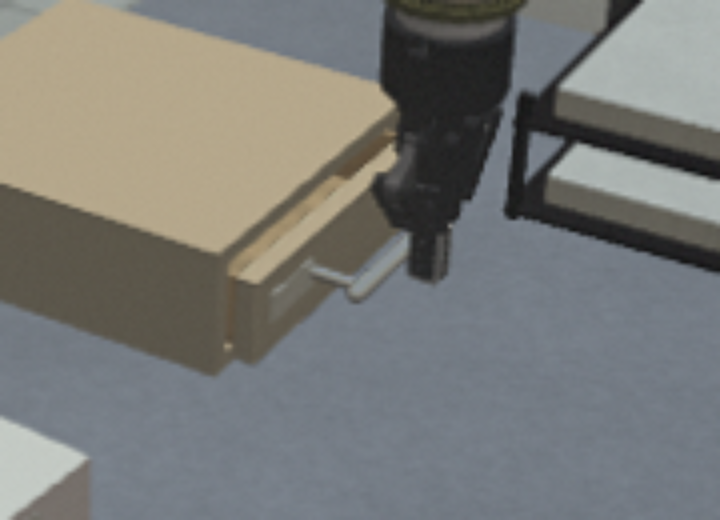

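It's nearly shut, with a gap of about 20 mm left. I'll push on gently until it stops.

>>> {"api": "jog_arm", "payload": {
  "series": [
    [0.0,-0.004,0,0,0],
    [0.0,-0.008,0,0,0],
    [0.0,-0.012,0,0,0],
    [0.0,-0.016,0,0,0],
    [0.0,-0.019,0,0,0],
    [0.0,-0.021,0,0,0],
    [0.0,-0.023,0,0,0],
    [0.0,-0.025,0,0,0],
    [0.0,-0.025,0,0,0]
  ]
}}

```text
clock: 25.58
eef_pos: [0.5756, -0.3123, 0.0318]
tool_rot: [0.019, 1.0, 0.001, -0.016]
force: [-74.2, 17.6, 54.0]
finger_gap: -0.002
finger_force: 38.1
```

It hit the stop hard (74 N), so I'm backing off straight away.

>>> {"api": "jog_arm", "payload": {
  "series": [
    [0.0,0.008,0,0,0],
    [0.0,0.014,0,0,0],
    [0.0,0.03,0,0,0],
    [0.0,0.05,0,0,0],
    [0.0,0.05,0,-0.04,0],
    [0.0,0.05,0,-0.08,0],
    [0.0,0.05,0.04,-0.12,0]
  ]
}}

```text
clock: 26.17
eef_pos: [0.5397, -0.2879, 0.1447]
tool_rot: [0.022, 1.0, -0.002, 0.001]
force: [0.7, -1.4, 1.0]
finger_gap: 0.003
finger_force: 0.0
```

```bash
python3 -c "
from h import *
im=cap('side');o=cv2.resize(im[110:240,290:470],None,fx=4,fy=4);cv2.imwrite('pics/s6.png',o[:,:,::-1])
cap('top')
for n in('reader','canister','stapler'): print(n,[(np.round(x['point'],1),x['confidence'],pix2w('top',[x['point']],.03)) for x in cams.search_frame(n,'top')])
s=st()[0];print(s['eef_pos'],s['force'])"
```

```text
reader [(array([319.8, 268.4]), 0.57, array([[0.48004477, 0.03685361, 0.03      ]]))]
canister [(array([469.6, 140.3]), 0.69, array([[ 0.77636305, -0.32509936,  0.03      ]])), (array([179.9, 286.9]), 0.46, array([[0.44388918, 0.36446109, 0.03      ]]))]
stapler [(array([213.8, 176.1]), 0.67, array([[0.70330017, 0.28314545, 0.03      ]]))]
[ 0.54034968 -0.28200441  0.14183258] [ 0.24773958 -0.90574    -0.94017115]
```

View pics/s6.png

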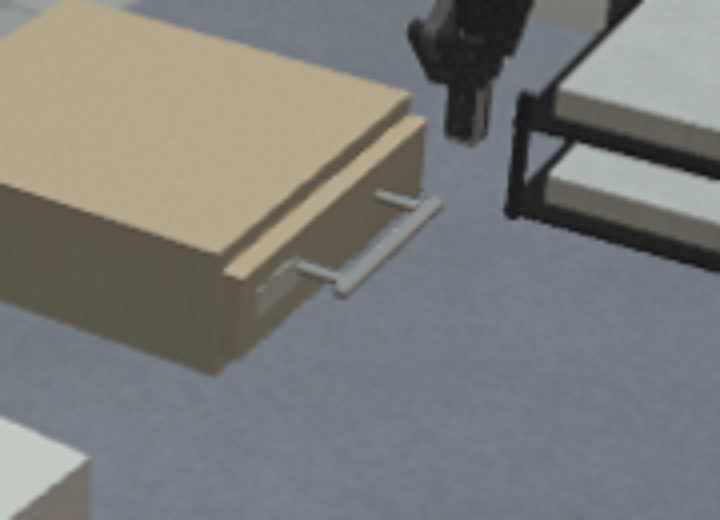

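The front plate now looks flush against the body. I'll confirm numerically using the bar and the body edges.

```bash
python3 -c "
from meas import *
im=cap('top');b=cv2.resize(im[70:240,400:540],None,fx=3.5,fy=3.5,interpolation=cv2.INTER_CUBIC)
cv2.imwrite('pics/c3.png',b[:,:,::-1][350:])
print(pix2w('side',[(375.75,182.5),(399,160.75)],.047))
print('unit front bottom corner',pix2w('side',[(344.5,203.75)],0),'top corner',pix2w('side',[(344.7,173)],.085))
print('plate bottom corner', pix2w('side',[(349.5,199.5)],.02), 'plate top back', pix2w('side',[(346,178)],.074))
"
python3 go.py .482 .035 .15 88.6
```

```text
[[ 0.5895 -0.2484  0.047 ]
 [ 0.5859 -0.3708  0.047 ]]
unit front bottom corner [[ 0.6418 -0.1934  0.    ]] top corner [[ 0.6433 -0.1924  0.085 ]]
plate bottom corner [[ 0.6265 -0.1888  0.02  ]] plate top back [[ 0.6386 -0.1906  0.074 ]]
d mm [ 69.2 315.   -8.9] turn -0.7 | now [ 0.5399 -0.2823  0.1411] ang 87.9 gap -0.004 F [-0.5 -0.3 -0. ] j7 1.68 t 26.5
```

View pics/c3.png

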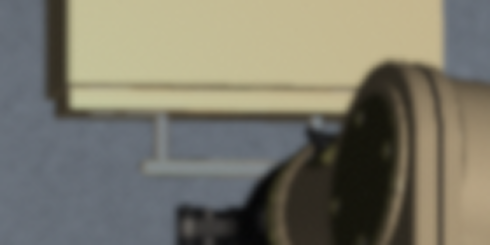

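The drawer is shut: the plate face is at 0.623, the body face at 0.640, and the plate is about 15 mm thick. Now the reader.

>>> {"api": "jog_arm", "payload": {
  "series": [
    [0.08,0.008,0.036,0,0],
    [0.08,0.016,0.074,0,0],
    [0.08,0.025,0.112,0,0],
    [0.08,0.033,0.15,0,0],
    [0.08,0.041,0.188,0,0],
    [0.08,0.05,0.226,0,0],
    [0.08,0.058,0.264,0,-0.7],
    [0.08,0.066,0.3,0,-0.7],
    [0.08,0.069,0.315,0.01,-0.7],
    [0.08,0.069,0.315,0.05,-0.7]
  ]
}}

```text
clock: 27.3
eef_pos: [0.4853, 0.0398, 0.0954]
tool_rot: [0.009, 1.0, 0.0, 0.004]
force: [2.6, -0.8, -0.3]
finger_gap: 0.939
finger_force: 0.0
```

```bash
python3 go.py .481 .035 .08 89; python3 -c "
from meas import *
im=cap('side')
print([(np.round(x['point'],1),x['confidence'],pix2w('side',[x['point']],.03)) for x in cams.search_frame('reader','side')])
for P,col in((box(.481,.035,np.radians(-.9),.12,.05,.03),(0,255,0)),(box(.728,.0632,np.radians(-6),.17,.21,.045),(255,0,0)),(box(.584,.0782,np.radians(84),.12,.05,.0),(255,255,0))):
    cv2.polylines(im,[(w2pix('side',P)*8).round().astype(int)],True,col,1,cv2.LINE_AA,3)
cv2.imwrite('pics/s7.png',cv2.resize(im[170:320,160:410],None,fx=3.2,fy=3.2)[:,:,::-1])"
```

```text
d mm [ 4.3 -4.9 15.3] turn -0.1 | now [0.4853 0.0398 0.0954] ang 88.9 gap 0.939 F [ 2.6 -0.8 -0.3] j7 1.14 t 27.3
[(array([362.2, 274.7]), 0.77, array([[0.4706, 0.0447, 0.03  ]]))]
```

View pics/s7.png

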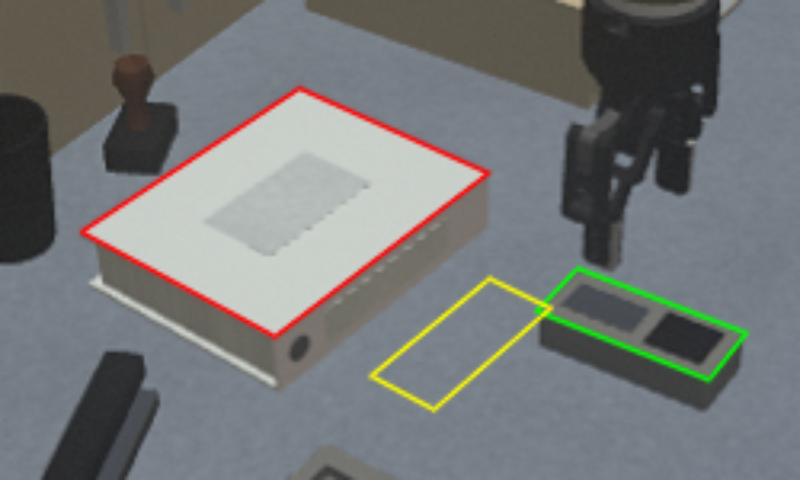

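The overlay matches the binder (red) and the reader (green) closely. The target (yellow) sits in front of the spine.

>>> {"api": "jog_arm", "payload": {
  "series": [
    [0.08,0.001,-0.002,0.02,0],
    [0.08,0.001,-0.002,0.035,0],
    [0.08,0.001,-0.002,0.035,0],
    [0.08,0.001,-0.002,0.035,0]
  ]
}}

```text
clock: 27.73
eef_pos: [0.4814, 0.0332, 0.0572]
tool_rot: [0.012, 1.0, 0.0, -0.001]
force: [0.1, 1.0, 0.4]
finger_gap: 0.941
finger_force: 0.0
```

```bash
python3 go.py .481 .035 .01 89
```

```text
d mm [ 0.3  1.8 47.2] turn -0.4 | now [0.4814 0.0332 0.0572] ang 88.6 gap 0.941 F [0.1 1.  0.4] j7 1.11 t 27.7
```

>>> {"api": "jog_arm", "payload": {
  "series": [
    [0.08,0,0.0015,0.02,0],
    [0.08,0,0.0015,0.04,0],
    [0.08,0,0.0015,0.046,0],
    [0.08,0,0.0015,0.046,0],
    [0.03,0,0.0015,0.046,0],
    [0.03,0,0.0015,0.046,0],
    [0.03,0,0.0015,0.046,0],
    [0.03,0,0.0015,0.046,0],
    [0.03,0,0.0015,0.046,0],
    [0.03,0,0.0015,0.046,0]
  ]
}}

```text
clock: 28.57
eef_pos: [0.4825, 0.0353, 0.0125]
tool_rot: [0.011, 1.0, -0.0, 0.001]
force: [-1.7, -0.2, 8.5]
finger_gap: 0.567
finger_force: 61.7
```

>>> {"api": "jog_arm", "payload": {
  "series": [
    [0.03,0,0,0,0],
    [0.03,0,0,-0.01,0],
    [0.03,0,0,-0.03,0],
    [0.03,0,0,-0.06,0],
    [0.03,0,0,-0.06,0],
    [0.03,0,0,-0.06,0]
  ]
}}

```text
clock: 29.07
eef_pos: [0.4827, 0.0351, 0.0729]
tool_rot: [0.012, 1.0, -0.001, 0.002]
force: [0.6, 0.5, -3.0]
finger_gap: 0.57
finger_force: 63.4
```

```bash
python3 go.py .584 .0782 .08 -6
```

```text
d mm [-100.3   45.4   -6.8] turn 94.7 | now [0.4827 0.0351 0.0729] ang 88.7 gap 0.57 F [ 0.6  0.5 -3. ] j7 1.12 t 29.1
```

>>> {"api": "jog_arm", "payload": {
  "series": [
    [0.03,-0.005,0.003,-0.01,7],
    [0.03,-0.015,0.007,-0.02,14],
    [0.03,-0.025,0.011,-0.02,21],
    [0.03,-0.035,0.016,-0.02,28],
    [0.03,-0.045,0.02,-0.02,35],
    [0.03,-0.055,0.025,-0.02,42],
    [0.03,-0.065,0.03,-0.02,49],
    [0.03,-0.075,0.034,-0.02,56],
    [0.03,-0.085,0.038,-0.02,63],
    [0.03,-0.09,0.042,-0.02,70]
  ]
}}

```text
clock: 29.9
eef_pos: [0.5727, 0.0752, 0.09]
tool_rot: [0.585, 0.811, -0.0, -0.0]
force: [-1.0, -0.7, -1.9]
finger_gap: 0.569
finger_force: 63.3
```

```bash
python3 go.py .584 .0782 .08 -6
```

```text
d mm [-0.7 11.7 10. ] turn 24.3 | now [0.5727 0.0752 0.09  ] ang 18.3 gap 0.569 F [-1.  -0.7 -1.9] j7 -0.12 t 29.9
```

>>> {"api": "jog_arm", "payload": {
  "series": [
    [0.03,0,0.006,0.0,7],
    [0.03,0,0.0115,0.0,14],
    [0.03,0,0.0115,0.0,21],
    [0.03,0,0.0115,0.01,24.3],
    [0.03,0,0.0115,0.025,24.3],
    [0.03,0,0.0115,0.03,24.3],
    [0.03,0,0.0115,0.03,24.3],
    [0.03,0,0.0115,0.03,24.3]
  ]
}}

```text
clock: 30.57
eef_pos: [0.5829, 0.0789, 0.0606]
tool_rot: [0.741, 0.672, -0.0, -0.0]
force: [0.3, -0.1, -0.7]
finger_gap: 0.568
finger_force: 63.2
```

```bash
python3 go.py .584 .0782 .013 -6; python3 -c "
from meas import *
im=cap('side');a=im.copy()
for P,col in((box(.584,.0782,np.radians(84),.12,.05,.0),(255,255,0)),(box(.728,.0632,np.radians(-6),.17,.21,.045),(255,0,0))):
    cv2.polylines(im,[(w2pix('side',P)*8).round().astype(int)],True,col,1,cv2.LINE_AA,3)
cv2.imwrite('pics/s8.png',cv2.resize(im[170:320,160:410],None,fx=3.2,fy=3.2)[:,:,::-1])"
```

```text
d mm [-0.6  1.2 47.6] turn 0.4 | now [0.5829 0.0789 0.0606] ang -5.6 gap 0.568 F [ 0.3 -0.1 -0.7] j7 -0.54 t 30.6
```

>>> {"api": "jog_arm", "payload": {
  "series": [
    [0.03,0,0.001,0.02,0],
    [0.03,0,0.001,0.036,0],
    [0.03,0,0.001,0.044,0],
    [0.03,0,0.001,0.047,0],
    [0.03,0,0.001,0.047,0],
    [0.03,0,0.001,0.047,0]
  ]
}}

```text
clock: 31.12
eef_pos: [0.5848, 0.079, 0.0148]
tool_rot: [0.741, 0.672, 0.0, 0.0]
force: [-0.2, -0.0, -1.8]
finger_gap: 0.567
finger_force: 63.2
```

>>> {"api": "jog_arm", "payload": {
  "series": [
    [0.064,0,0,0,0],
    [0.064,0,0,0,0],
    [0.064,0,0,0,0],
    [0.064,0,0,0,0],
    [0.064,0,0,-0.02,0],
    [0.064,0,0,-0.05,0],
    [0.064,0,0,-0.09,0],
    [0.064,0,-0.03,-0.12,0],
    [0.064,0,-0.07,-0.15,0],
    [0.064,0,-0.11,-0.17,0]
  ]
}}

```text
clock: 31.95
eef_pos: [0.4852, 0.0891, 0.1802]
tool_rot: [0.741, 0.672, 0.001, 0.0]
force: [-0.5, -0.7, 1.6]
finger_gap: 0.752
finger_force: 0.0
```

>>> {"api": "jog_arm", "payload": {
  "series": [
    [0.064,-0.04,-0.01,0,0],
    [0.064,-0.08,-0.02,0,0],
    [0.064,-0.12,-0.02,0,0],
    [0.064,-0.16,-0.02,0,0],
    [0.064,-0.2,-0.02,0,0],
    [0.064,-0.2,-0.02,0,0]
  ]
}}

```text
clock: 32.45
eef_pos: [0.4444, -0.1165, 0.1784]
tool_rot: [0.744, 0.668, -0.001, 0.001]
force: [0.3, -1.6, -0.1]
finger_gap: 0.747
finger_force: 0.0
```

```bash
python3 -c "
from meas import *
im=cap('side');t=cap('top')
for n in('reader','canister','stapler','logger0'): 
  for c in('top','side'): print(n,c,[(np.round(x['point'],1),round(x['confidence'],2),pix2w(c,[x['point']],.03)[0,:2]) for x in cams.search_frame(n,c)])
D=(box(.584,.0782,np.radians(84),.12,.05,.03),(255,255,0)),(box(.728,.0632,np.radians(-6),.17,.21,.045),(255,0,0))
def d(c,i):
  i=i.copy()
  for P,col in D: cv2.polylines(i,[(w2pix(c,P)*8).round().astype(int)],True,col,1,cv2.LINE_AA,3)
  return i
f=cv2.INTER_CUBIC
o=np.zeros((600,800,3),np.uint8)
o[:,:400]=cv2.resize(d('side',im)[200:350,260:360],(400,600),interpolation=f)
o[:300,400:]=cv2.resize(d('top',t)[185:260,255:355],(400,300),interpolation=f)
o[300:,400:]=cv2.resize(im[120:213,320:444],(400,300),interpolation=f)
cv2.imwrite('pics/f.png',o[:,:,::-1])
print(st()[1])"
```

```text
reader top [(array([312.7, 224.6]), 0.65, array([0.5834, 0.0515]))]
reader side [(array([310.4, 258.6]), 0.57, array([0.5834, 0.0548]))]
canister top [(array([181.9, 286.1]), 0.66, array([0.4456, 0.3598]))]
canister side [(array([287.1, 398.5]), 0.89, array([0.4323, 0.3688]))]
stapler top [(array([211.9, 178.3]), 0.86, array([0.6981, 0.2877]))]
stapler side [(array([186.7, 313.4]), 0.76, array([0.6929, 0.3058]))]
logger0 top []
logger0 side [(array([312.3, 260.6]), 0.4, array([0.5768, 0.0582]))]
[ 0.4461 -0.1079  0.1783]
```

View pics/f.png

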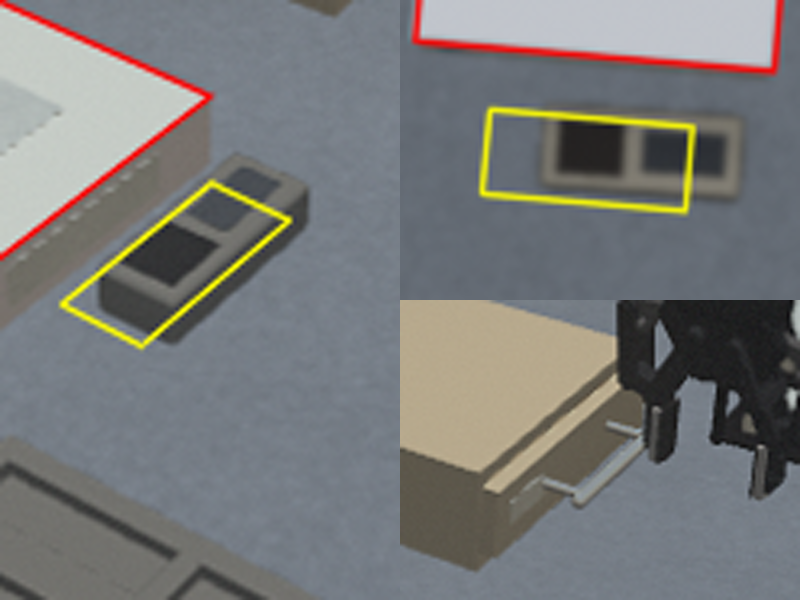

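The reader was knocked about 25 mm towards -y after I placed it: it is now at top pixels (290–341, 213–234), against the yellow target. The drawer is shut. I'll measure it precisely by colour and re-place it.

```bash
cat > rd.py <<'E'
from meas import *
def reader():
    t=cap('top').astype(int);r=t[205:300,250:390];m=((r[:,:,0]-r[:,:,2])>0).astype(np.uint8)
    n,l,s,_=cv2.connectedComponentsWithStats(cv2.morphologyEx(m,cv2.MORPH_CLOSE,np.ones((5,5),np.uint8)))
    k=1+np.argmax(s[1:,4]);ys,xs=np.where(l==k)
    return rect('top',np.c_[xs+250,ys+205],.03), s[k]
if __name__=='__main__':
    R_,s=reader();print(R_,s)
    print(rect('top',[(290.5,213),(341,214.25),(340,234),(290.25,231.75)],.03))
E
python3 rd.py; python3 go.py .583 .053 .1 -3.5
```

```text
(array([0.5885, 0.046 ]), (0.11795353144407272, 0.04892243817448616), 84.98809051513672) [ 40   6  51  24 836]
(array([0.5859, 0.0448]), (0.11922191083431244, 0.04674375429749489), 87.39164733886719)
d mm [173.5 120.8  78.3] turn -2.0 | now [ 0.446  -0.108   0.1783] ang -5.5 gap 0.753 F [-0.1 -0.6  0.1] j7 0.03 t 33.0
```

```bash
python3 go.py .586 .0455 .1 -4.5
```

```text
d mm [166.3 124.5  78.3] turn -1.0 | now [ 0.446  -0.108   0.1783] ang -5.5 gap 0.753 F [-0.1 -0.6  0.1] j7 0.03 t 33.0
```

>>> {"api": "jog_arm", "payload": {
  "series": [
    [0.066,0.033,0.025,0,-0.5],
    [0.066,0.065,0.05,0,-1],
    [0.066,0.097,0.074,0.01,-1],
    [0.066,0.129,0.098,0.03,-1],
    [0.066,0.165,0.125,0.06,-1],
    [0.066,0.165,0.125,0.078,-1],
    [0.066,0.165,0.125,0.078,-1],
    [0.066,0.165,0.125,0.078,-1]
  ]
}}

```text
clock: 33.67
eef_pos: [0.5855, 0.0444, 0.0986]
tool_rot: [0.734, 0.679, -0.001, -0.001]
force: [0.0, -0.7, 0.8]
finger_gap: 0.772
finger_force: 0.0
```

```bash
python3 go.py .586 .0455 .013 -4.5
```

```text
d mm [ 1.1  0.7 85.6] turn 0.0 | now [0.5855 0.0444 0.0986] ang -4.5 gap 0.772 F [ 0.  -0.7  0.8] j7 -0.43 t 33.7
```

>>> {"api": "jog_arm", "payload": {
  "series": [
    [0.066,0.001,0,0.035,0],
    [0.066,0.001,0,0.06,0],
    [0.066,0.001,0,0.075,0],
    [0.066,0.001,0,0.085,0],
    [0.066,0.001,0,0.085,0],
    [0.03,0.001,0,0.085,0],
    [0.03,0.001,0,0.085,0],
    [0.03,0.001,0,0.085,0],
    [0.03,0.001,0,0.085,0],
    [0.03,0.001,0,0.085,0]
  ]
}}

```text
clock: 34.5
eef_pos: [0.5879, 0.0442, 0.0174]
tool_rot: [0.735, 0.678, 0.001, 0.001]
force: [-1.6, -1.3, 7.0]
finger_gap: 0.563
finger_force: 63.2
```

```bash
python3 go.py .584 .0782 .025 -6; python3 -c "
from h import *
print(pix2w('top',[(290.5,222.5),(340.8,224)],.03))"
```

```text
d mm [33.6 -6.6 -7.6] turn 1.4 | now [0.5879 0.0442 0.0174] ang -4.6 gap 0.563 F [-1.6 -1.3  7. ] j7 -0.48 t 34.5
[[ 0.58946659  0.10370625  0.03      ]
 [ 0.58346241 -0.01478652  0.03      ]]
```

>>> {"api": "jog_arm", "payload": {
  "series": [
    [0.03,0,0,-0.008,0],
    [0.03,0.005,0,-0.015,0],
    [0.03,0.015,-0.003,-0.015,0.7],
    [0.03,0.025,-0.005,-0.015,1.4],
    [0.03,0.0335,-0.006,-0.015,1.4],
    [0.03,0.0335,-0.006,-0.015,1.4],
    [0.03,0.0335,-0.006,-0.008,1.4],
    [0.03,0.0335,-0.006,-0.001,1.4],
    [0.03,0.0335,-0.006,0.001,1.4],
    [0.03,0.0335,-0.006,0.001,1.4]
  ]
}}

```text
clock: 35.33
eef_pos: [0.5838, 0.0778, 0.0165]
tool_rot: [0.743, 0.669, -0.0, 0.001]
force: [-13.1, -1.9, 31.2]
finger_gap: 0.568
finger_force: 68.3
```

>>> {"api": "jog_arm", "payload": {
  "series": [
    [0.064,0,0,0,0],
    [0.064,0,0,0,0],
    [0.064,0,0,0,0],
    [0.064,0,0,0,0],
    [0.064,0,0,-0.02,0],
    [0.064,0,0,-0.05,0],
    [0.064,0,0,-0.09,0],
    [0.064,0,-0.03,-0.12,0],
    [0.064,0,-0.07,-0.15,0],
    [0.064,0,-0.11,-0.17,0]
  ]
}}

```text
clock: 36.17
eef_pos: [0.4841, 0.089, 0.18]
tool_rot: [0.743, 0.669, 0.001, 0.0]
force: [0.2, 0.1, 1.7]
finger_gap: 0.75
finger_force: 0.0
```

>>> {"api": "jog_arm", "payload": {
  "series": [
    [0.064,-0.04,-0.01,0,0],
    [0.064,-0.08,-0.02,0,0],
    [0.064,-0.12,-0.02,0,0],
    [0.064,-0.16,-0.02,0,0],
    [0.064,-0.2,-0.02,0,0],
    [0.064,-0.2,-0.02,0,0],
    [0.064,-0.2,-0.02,0,0],
    [0.064,-0.2,-0.02,0,0]
  ]
}}

```text
clock: 36.83
eef_pos: [0.4435, -0.1077, 0.1783]
tool_rot: [0.743, 0.669, 0.0, -0.0]
force: [-0.2, 0.9, 0.7]
finger_gap: 0.751
finger_force: 0.0
```

```bash
python3 - <<'E'
from rd import *
P,s=reader();print(P,s)
a=np.radians(-6);d=P[0]-[.728,.0632];print('in binder',d[0]*np.cos(a)+d[1]*np.sin(a),-d[0]*np.sin(a)+d[1]*np.cos(a))
cap('side')
for c in('top','side'): print([(pix2w(c,[x['point']],.03)[0,:2],round(x['confidence'],2)) for x in cams.search_frame('reader',c)])
for c in('top','side'): print([(pix2w(c,[x['point']],.047)[0,:2],round(x['confidence'],2)) for x in cams.search_frame('unit_drawer_handle',c)])
E
```

```text
(array([0.5833, 0.08  ]), (0.11794835329055786, 0.04877094179391861), 83.90216827392578) [ 25   8  52  25 843]
in binder -0.14562297775667118 0.001628037122773143
[(array([0.5798, 0.0815]), 0.76)]
[(array([0.5758, 0.0889]), 0.7)]
[(array([ 0.6282, -0.3084]), 0.66)]
[(array([ 0.6226, -0.3005]), 0.69), (array([0.713 , 0.0847]), 0.61), (array([0.4269, 0.3807]), 0.39)]
```

The reader is at binder frame (-0.146, 0.002), parallel to the spine. The drawer is shut and the arm is clear, so I'm handing in.

```bash
python3 -c "
from cell import bot
print(bot.close_job())"
```

```text
the job is handed in; nothing more can be done
None
```

The job is handed in, but I got no verdict back: the three loggers that were present lie flat front to back in the shut drawer, the reader was put back about 35 mm from the binder's spine, centred and parallel, after being knocked aside, and the canister and stapler show no displacement.

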